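Hold the cheese safe's self-closing gate wide for loading

TASK

Open the wire-mesh cheese safe so that a colleague can load it with both hands: squeeze the catch on the frame (left of the gate) until it stays drawn, then squeeze the sprung catch on the gate and, with it squeezed, swing the gate out past its half-open check until it stands square to the front of the safe or wider. The gate pulls itself shut, so do not let it snap back, and finish while still holding it wide and still; leave the cheese and the other things on the table undisturbed.

Things in the scene. Friction and masses are not known exactly. Their poses are not given: they have to be found in the camera images.
- safe: Cheese safe: steel-frame and wire-mesh box fixed to the table, 190 (x) x 290 (y) x 205 mm high, highest part (roller check on the roof) 222. Origin under its middle; its front (at x = -95 mm) looks along its own -x, its own y runs along the front to the left. The gate is in the front, hinged at its right end. The table before it is clear as far as the gate sweeps.
- frame_grip (a point): Middle of the frame catch when squeezed, 190 mm above the table, 33 mm before the safe's face, left of the gate; axes as the safe's. The catch is two upright black bars side by side along y, 16 mm deep, tops at 205 mm, feet at 141: left one fixed, right one the sliding tab. Across both in y: 41 mm at rest (-27.5 to +13.5 from this point), 27 squeezed (-13.5 to +13.5).
- frame_tab (a point): Middle of the frame catch's sliding tab (10 mm wide in y), 190 mm above the table; slides in the safe's +y towards the fixed bar. Its other side has 34 mm free before the gate catch. The bolt on it (8 mm round, 160 mm above the table) lies across the gate's edge.
- frame_catch (a joint): Sliding of the frame catch's tab to the left, towards its fixed bar, in m: 0 bolt fully across the gate's edge (starts at 0 to 0.003), 0.014 fully squeezed; from 0.010 the gate is free of it. No spring: it needs about 4 N and stays where it is left, so it can be let go once drawn.
- gate_grip (a point): Middle of the gate catch when squeezed, 190 mm above the table, 33 mm before the gate's face; swings with the gate, 157 mm from the hinge axis along the gate (its own y), 27 mm before the axis (its own -x). Two upright black bars along that y, 16 mm deep, tops at 205 mm: the one nearer the hinge is fixed. Across both: 39 mm at rest (-12.5 to +26.5 from this point), 25 squeezed (-12.5 to +12.5).
- gate_tab (a point): Middle of the gate catch's sprung tab (10 mm wide in y, foot at 120 mm; the fixed bar's foot is at 131), 190 mm above the table; slides along the gate towards the hinge. With the gate shut it is left of the fixed bar, nearest to the frame catch.
- gate_catch (a joint): Sliding of the gate catch's tab towards the hinge, in m: 0 bolt fully out behind its keeper on the frame, 0.014 fully squeezed; from 0.010 the bolt is clear. Sprung: 4 N at first, 7.5 N at the end; it shoots back when let go, so start the gate while it is squeezed. Once the gate has swung 0.15 rad it no longer matters.
- gate (a joint): Swing of the gate in rad about gate_hinge: 0 shut, growing as its left end comes out towards the robot and round to the right (anticlockwise from above), stop at 1.85. A spring pulls it shut everywhere (about 1.5 N at the catch). A roller check at the hinge resists up to about 4 N more at the catch from 0.5 to 0.85, then helps; let go past it, the gate falls back and rests half open near 1.2.
- gate_hinge (a point): Point on the gate's upright hinge axis, 190 mm above the table, 6 mm before the safe's front; turns with the gate. The gate is 12 mm thick, reaches 195 mm from the axis, and stands from 27 to 189 mm above the table.
- cheese_block: Bystander: the block of cheese inside the safe, 101 x 69 x 98 mm; origin under its middle. Leave alone.
- cheese_big: Bystander: the long block of cheese on the table to the right, 91 x 211 x 67 mm, long side along its y; origin under its middle. Leave alone.
- yellow_board: Bystander: the flat cutting board on the table to the left, 220 x 320 x 14 mm, long side along its y; origin under its middle. Leave alone.
- cheese_slice_1: Bystander: slice of cheese on the board, 89 x 67 x 11 mm; origin under its middle. Leave alone.
- cheese_slice_2: Bystander: other slice of cheese on the board, 81 x 65 x 12 mm; origin under its middle. Leave alone.
- cheese_stick: Bystander: stick of cheese on the board, 23 x 70 x 20 mm; origin under its middle. Leave alone.
- spice_3: Bystander: spice jar standing right of the safe, 46 mm across, 105 mm high; origin under its middle. Leave alone.
- scissors_1: Bystander: scissors lying at the far right, 87 x 199 x 9 mm; origin under its middle. Leave alone.

How it is judged:
By the outcome, as a careful person would: the job done as asked, in the order asked, and still so for the second after the job is handed in, while the arm keeps its last pose, push and grip.
It also fails if it takes over 48 s, if anything falls off the work surface, if the arm or the gripper's body presses on something with over 40 N, if the wrist force passes 120 N, or if a joint passes its speed limit or range.

ROBOT

A 7-joint arm with a two-finger parallel gripper is mounted at the origin on a cart in front of the work surface, level with it; the furniture and walls round the work are solid. World frame = base frame: x ahead of the robot, y to its left, z up, the work surface at z = 0. Lengths are in m, angles in rad, forces in N, time in s.
With the tool pointing down it reaches from about 0.425 to 0.825 m from the base axis. Payload 3.6 kg.
Tool frame: the origin (TCP) lies where the fingers leave the gripper's body, on its centre line; the fingertips stand 73 mm ahead of it and the grasp point (between the pads) lies 54 mm ahead of it; z points along the fingers, y is the line along which they close (so a half turn about z gives the same grasp; the last joint's range is limited). The gripper opens to 85 mm and grips with 20 to 120 N. Pads are 22 mm wide; open, the fingers measure 114 mm over their backs; the gripper's body (76 mm by 85 mm) begins 54 mm behind the grasp point. The pads swing forward as they close: fully open they stand 13 mm farther back than shut.
Start: joints at [1.212, 0.615, -0.013, 1.423, 0.008, 1.103, -0.04], TCP at [0.212, -0.615, 0.304] pointing down, gripper open.
Joint ranges: [-3.12, 3.12], [-0.3, 2.06], [-1.34, 1.32], [0.26, 2.42], [-1.36, 4.5], [0.01, 1.98], [-2.84, 2.84]. Speed limits (rad/s): [2.79, 2.79, 3.14, 3.14, 3.14, 3.14, 3.14].

INTERFACE

Orientations are given as a unit quaternion [x, y, z, w].
In Python, from station import arm, snapshot, camera_info, ticket gives the robot as it stands. Calls block until the motion is done:
- arm.movep(position, orientation): joint-space move of the TCP to a pose.
- arm.line_to(position, velocity=0.15, ori=None): straight line of the TCP; ori=None keeps the orientation; velocity is the mean speed in m/s.
- arm.move_j(angles): joint-space move.
- arm.move_gripper(opening, effort=None): opening from 0.0 (shut) to 1.0 (fully open); effort is the grip in N (None keeps the last); returns when the fingers have stopped.
- arm.pause(seconds).
- arm.ik(position, orientation): joint angles nearest the present ones, or None.
- snapshot(name): name is "scene" or "side" or "wrist"; returns the picture (420x560x3 uint8, blue, green, red); there is no depth.
- camera_info(name): a dict with "fx", "fy", "cx", "cy" (pixels), "R" (3x3) and "t" (3): a world point X has camera coordinates R X + t; the wrist camera has in their place "T_tool_cam" (4x4, takes a point from camera to tool coordinates, whose origin is the TCP and whose axes are the flange's). Camera axes: x right, y down, z forward; pixel columns grow to the right and rows downward; lengths in m; the calibration is good to about 2 mm. A picture is of the moment at which its call begins: read the wrist's pose just before it. camera_info takes no time and is no camera call.
A pose or a line that the arm cannot do raises arm.MotionError and nothing moves.
- ticket.finish_job(): hands the job in; it is judged then, once.
Readings, each from a call of its own:
- arm.read_time(): time.
- arm.read_joint_positions(): joint angles.
- arm.read_dq(): joint speeds.
- arm.read_effort(): joint torques, N m.
- arm.read_tool_pos(): TCP position.
- arm.read_eef_rot(): TCP orientation.
- arm.read_ft_force(): force on the tool from outside, world axes, zero at the start.
- arm.read_wrist_torque(): the same for the moment, N m.
- arm.read_opening(): opening from 0.0 (shut) to 1.0 (fully open).
- arm.read_finger_force(): force on a finger pad.
Only numpy, scipy, OpenCV 4.12 (cv2) and the standard library are available. Lean on these libraries where they do the work, as an engineer would, in place of code of your own. Each camera call takes 0.05 s, during which the arm holds its last target. There are 200 camera calls.

## Working session

There is one attempt and no reset: what is moved stays moved. The work goes in short steps, each a Python script; the robot and the scene stay as the last script left them, time stands still between calls to the robot, and variables do not carry over. Pictures are saved under pics/ and viewed, at most 10 in all, crops included, and the job is handed in when it is done.

```bash
mkdir -p pics; ls
python3 - <<'E'
from station import arm,snapshot,camera_info
import cv2
for n in ("scene","side"):
    cv2.imwrite(f"pics/{n}0.png",snapshot(n)); c=camera_info(n); print(n,c)
print(camera_info("wrist"),arm.read_time(),arm.read_tool_pos(),arm.read_eef_rot())
E
```

```text
pics
scene {'fx': 396.2375309103617, 'fy': 396.2375309103617, 'cx': 282.2421255799493, 'cy': 209.26540753761296, 'R': array([[-0.88586591, -0.46384174,  0.00961395],
       [-0.32789226,  0.61129431, -0.72028184],
       [ 0.32821983, -0.64122547, -0.69361491]]), 't': array([0.48085499, 0.32283633, 1.15578784])}
side {'fx': 513.4696358456504, 'fy': 513.4696358456504, 'cx': 280.9643445708893, 'cy': 204.55207558374588, 'R': array([[ 0.9997857 ,  0.01667968, -0.01226109],
       [-0.00299064, -0.46969594, -0.88282319],
       [-0.02048419,  0.88267067, -0.4695454 ]]), 't': array([-0.58440657,  0.10957235,  1.86659182])}
{'fx': 310.4495694506176, 'fy': 310.4495694506176, 'cx': 281.2053114725898, 'cy': 210.0097276100155, 'T_tool_cam': array([[ 7.60296205e-04, -9.58497236e-01, -2.85100809e-01,
         7.22979113e-02],
       [ 9.99999102e-01,  4.14041309e-04,  1.27477040e-03,
         2.54222513e-04],
       [-1.10382039e-03, -2.85101522e-01,  9.58496689e-01,
        -6.95942391e-02],
       [ 0.00000000e+00,  0.00000000e+00,  0.00000000e+00,
         1.00000000e+00]])} 0.1 [ 0.21156891 -0.61405229  0.30282383] [ 9.86263284e-01  1.65176688e-01 -2.15035546e-04 -1.16224060e-03]
```

View pics/scene0.png

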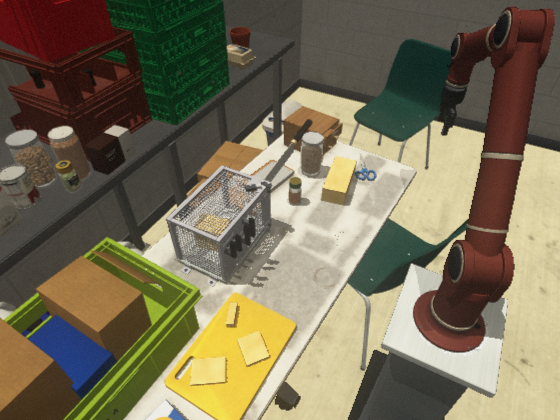

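View pics/side0.png

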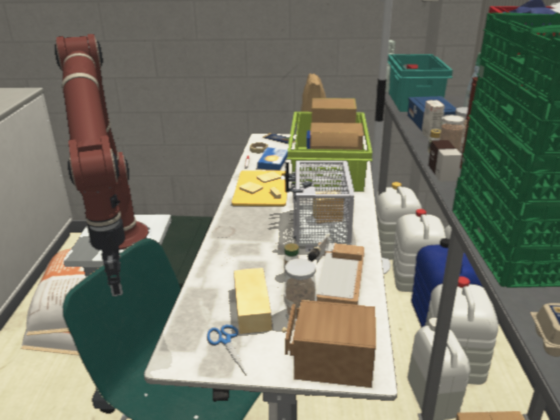

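The scene picture shows the safe at about (175-270, 165-280), with its black catch bars near (225-255, 220-255). In the side picture it is at about (285-352, 160-245). I'll enlarge both.

Run:
```python
import cv2
a=cv2.imread("pics/scene0.png")[160:290,165:285]
cv2.imwrite("pics/c1.png",cv2.resize(a,None,fx=4.6,fy=4.6,interpolation=cv2.INTER_CUBIC))
b=cv2.imread("pics/side0.png")[150:270,260:380]
cv2.imwrite("pics/c2.png",cv2.resize(b,None,fx=5,fy=5,interpolation=cv2.INTER_CUBIC))
```

```text
(no output)
```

View pics/c1.png

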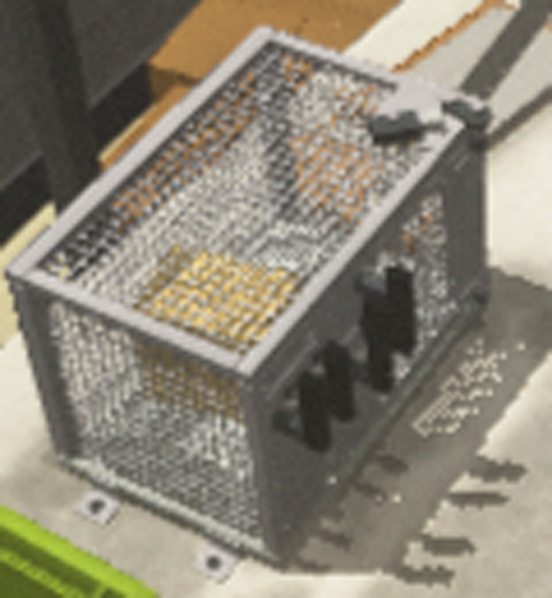

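View pics/c2.png

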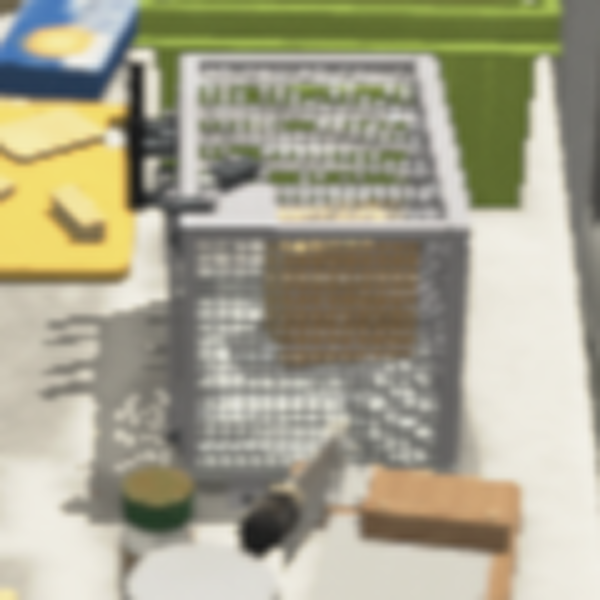

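In c1 the roof corners are front-left (243,372), back-left (10,272) and back-right (265,30), and the foot of the front-left corner is at (278,560). In c2 the roof corners are front-left (182,57), back-left (433,57), back-right (467,230) and front-right (175,226). Next I'll fit the pose.

```bash
cat > fit.py <<'E'
import numpy as np
from station import camera_info
from scipy.optimize import least_squares
H=.205
obs=[("scene",(243,372),(-95,145,205)),("scene",(10,272),(95,145,205)),("scene",(265,30),(95,-145,205)),("scene",(278,562),(-95,145,0)),
("side",(182,57),(-95,145,205)),("side",(433,57),(95,145,205)),("side",(467,230),(95,-145,205)),("side",(175,226),(-95,-145,205))]
def px(n,u): return (np.array(u)/4.6+[165,160]) if n=="scene" else np.array(u)/5+[260,150]
def proj(n,P):
    c=camera_info(n); q=c["R"]@P+c["t"]; return np.array([c["fx"]*q[0]/q[2]+c["cx"],c["fy"]*q[1]/q[2]+c["cy"]])
def w(p,m):
    m=np.array(m)/1000; c,s=np.cos(p[2]),np.sin(p[2]); return np.array([p[0]+c*m[0]-s*m[1],p[1]+s*m[0]+c*m[1],m[2]])
def r(p): return np.concatenate([proj(n,w(p,m))-px(n,u)+.0 for n,u,m in obs])
if __name__=="__main__":
    s=least_squares(r,[.6,0,0],loss="soft_l1"); print(s.x); print(r(s.x).reshape(-1,2).round(1))
    from station import arm
    for d in (0,.1): pass
E
python3 fit.py
```

```text
[ 0.73193318  0.05089789 -0.02066438]
[[ 0.9 -0.4]
 [-1.7 -2.5]
 [ 0.  -2.5]
 [-0.1  1.9]
 [-0.5 -1. ]
 [ 0.  -0.9]
 [-0.1 -0.3]
 [-0.1  0.1]]
```

```bash
cat > h.py <<'E'
import numpy as np, cv2
from scipy.spatial.transform import Rotation as Ro
from station import arm,snapshot,camera_info,ticket
from fit import w,proj
S=np.array([0.73193318,0.05089789,-0.02066438])
def q(yaw): return (Ro.from_euler('z',yaw)*Ro.from_euler('x',np.pi)).as_quat()
def wproj(P,pos,quat):
    c=camera_info("wrist"); T=np.eye(4); T[:3,:3]=Ro.from_quat(quat).as_matrix(); T[:3,3]=pos
    M=np.linalg.inv(T@c["T_tool_cam"]); v=(M@np.r_[P,1])[:3]
    return np.array([c["fx"]*v[0]/v[2]+c["cx"],c["fy"]*v[1]/v[2]+c["cy"]])
E
python3 - <<'E'
from h import *
hinge=w(S,(-101,-127,190))
for half in (0,np.pi,-np.pi):
  for a in (0,.5,1,1.5,1.75):
    y=S[2]+a; p=hinge+Ro.from_euler('z',y).apply([-.027,.157,0])+[0,0,.054]
    j=arm.ik(p,q(y+half)); print(half,a,p.round(3),None if j is None else np.round(j,2))
for half in (0,np.pi):
  for z in (.30,.36):
    j=arm.ik(np.r_[w(S,(-128,70,0))[:2],z],q(S[2]+half)); print(half,z,None if j is None else np.round(j,2))
E
```

```text
0 0 [0.605 0.084 0.244] [-0.1   0.62 -0.12  1.62  0.09  0.91 -1.85]
0 0.5 [0.532 0.053 0.244] [ 0.02  0.52 -0.24  1.83  0.16  0.81 -1.39]
0 1 [ 0.483 -0.009  0.244] [ 0.19  0.45 -0.3   1.96  0.19  0.75 -0.82]
0 1.5 [ 0.47  -0.087  0.244] [ 0.41  0.46 -0.39  1.98  0.25  0.76 -0.22]
0 1.75 [ 0.478 -0.125  0.244] [ 0.52  0.48 -0.44  1.93  0.28  0.78  0.08]
3.141592653589793 0 [0.605 0.084 0.244] [ 0.27  0.73 -0.79  1.6   0.57  1.05  0.87]
3.141592653589793 0.5 [0.532 0.053 0.244] [ 0.53  0.77 -1.15  1.81  0.79  1.1   1.14]
3.141592653589793 1 [ 0.483 -0.009  0.244] [ 0.69  0.69 -1.15  1.95  0.76  1.01  1.73]
3.141592653589793 1.5 [ 0.47  -0.087  0.244] [-0.15  0.46  0.41  1.99 -0.26  0.74 -2.82]
3.141592653589793 1.75 [ 0.478 -0.125  0.244] [-0.04  0.47  0.36  1.95 -0.24  0.76 -2.52]
-3.141592653589793 0 [0.605 0.084 0.244] [ 0.27  0.73 -0.79  1.6   0.57  1.05  0.87]
-3.141592653589793 0.5 [0.532 0.053 0.244] [ 0.53  0.77 -1.15  1.81  0.79  1.1   1.14]
-3.141592653589793 1 [ 0.483 -0.009  0.244] [ 0.69  0.69 -1.15  1.95  0.76  1.01  1.73]
-3.141592653589793 1.5 [ 0.47  -0.087  0.244] [-0.15  0.46  0.41  1.99 -0.26  0.74 -2.82]
-3.141592653589793 1.75 [ 0.478 -0.125  0.244] [-0.04  0.47  0.36  1.95 -0.24  0.76 -2.52]
0 0.3 [-0.09  0.58 -0.25  1.52  0.15  1.06 -1.96]
0 0.36 [-0.03  0.54 -0.35  1.43  0.19  1.21 -1.99]
3.141592653589793 0.3 [ 0.23  0.69 -0.83  1.51  0.54  1.18  0.85]
3.141592653589793 0.36 [ 0.23  0.64 -0.86  1.42  0.49  1.3   0.89]
```

```bash
python3 - <<'E'
from h import *
arm.movep([.56,.09,.36],q(S[2])); arm.move_gripper(65/85)
p,o=arm.read_tool_pos(),arm.read_eef_rot(); im=snapshot("wrist")
np.save("v1.npy",np.r_[p,o]); print(p,o,arm.read_opening(),arm.read_time())
cv2.imwrite("pics/w1raw.png",im)
for m in [(-128,115,205),(-128,27,205),(-95,145,205),(-95,-145,205)]: print(m,wproj(w(S,m),p,o))
E
python3 -c "
import cv2;a=cv2.imread('pics/w1raw.png');cv2.imwrite('pics/w1.png',cv2.resize(a,None,fx=1.42,fy=1.42,interpolation=cv2.INTER_CUBIC))"
```

```text
[0.56005731 0.08977464 0.35996862] [ 9.99944587e-01 -1.05272188e-02 -2.67626903e-05  1.76657809e-05] 0.7638942654033368 3.2667
(-128, 115, 205) [169.47490214 158.04047968]
(-128, 27, 205) [291.92834799 158.07301421]
(-95, 145, 205) [120.97465458 109.78130737]
(-95, -145, 205) [542.0078925  109.95287775]
```

View pics/w1.png

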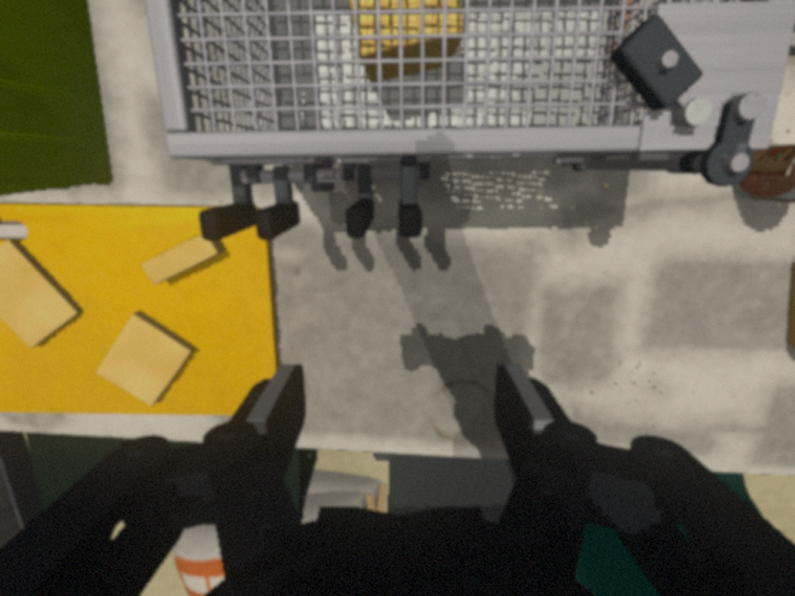

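The bars' tops are at about (225,215), (278,212), (360,208) and (410,208). The roof's front-left corner is at (172,155), which matches the fit to about 1 px. I'll take a closer crop of the catches and hinge.

Run:
```python
import cv2
a=cv2.imread("pics/w1raw.png")
cv2.imwrite("pics/w1c.png",cv2.resize(a[100:180,135:310],None,fx=4.5,fy=4.5,interpolation=cv2.INTER_CUBIC))
```

```text
(no output)
```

View pics/w1c.png

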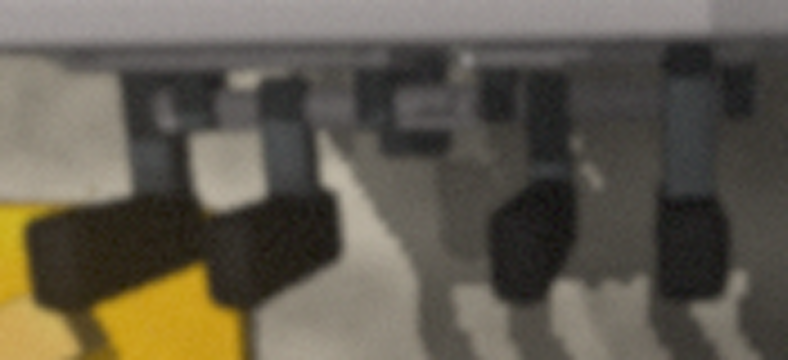

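```bash
cat >> h.py <<'E'
F,G=122.,35.
def st(): print("t",arm.read_time(),"p",np.round(arm.read_tool_pos(),4),"op",round(arm.read_opening()*85,1),"ff",np.round(arm.read_finger_force(),1),"ft",np.round(arm.read_ft_force(),1))
E
python3 - <<'E'
from h import *
arm.move_gripper(70/85)
p=w(S,(-128,F,248)); arm.line_to(p+[0,0,.11],.2,q(S[2])); arm.line_to(p,.15); st()
arm.move_gripper(25/85,30); st(); arm.pause(.3); st()
E
```

```text
t 5.0083 p [0.6071 0.1754 0.2492] op 70.1 ff 0.0 ft [-0.2 -0.4 -0.5]
t 5.475 p [0.607  0.178  0.2497] op 25.8 ff 31.3 ft [-1.3  3.7  6.1]
t 5.775 p [0.607  0.178  0.2498] op 26.3 ff 31.3 ft [-0.1  3.1  5.4]
```

```bash
sed -i 's/^F,G=.*/F,G=124.5,36.5/' h.py
python3 - <<'E'
from h import *
arm.move_gripper(70/85); st()
p=np.array(arm.read_tool_pos()); arm.line_to(p+[0,0,.07],.2)
p=w(S,(-128,G,248)); arm.line_to(p+[0,0,.07],.2,q(S[2]))
cv2.imwrite("pics/w2.png",cv2.resize(snapshot("wrist")[60:260,100:400],None,fx=2.6,fy=2.6,interpolation=cv2.INTER_CUBIC))
arm.line_to(p,.15); st()
arm.move_gripper(23/85,40); st(); arm.pause(.3); st()
E
```

```text
t 6.2667 p [0.6064 0.1751 0.2476] op 70.1 ff 0.0 ft [-0.2 -0.  -0.3]
t 8.0083 p [0.6051 0.0912 0.2486] op 69.9 ff 0.0 ft [-0.6  0.6  0.4]
t 8.5 p [0.606  0.09   0.2509] op 23.7 ff 37.5 ft [-2.2 -0.2  8. ]
t 8.8 p [0.606  0.09   0.2509] op 23.7 ff 37.5 ft [-0.6  0.   7.7]
```

View pics/w2.png

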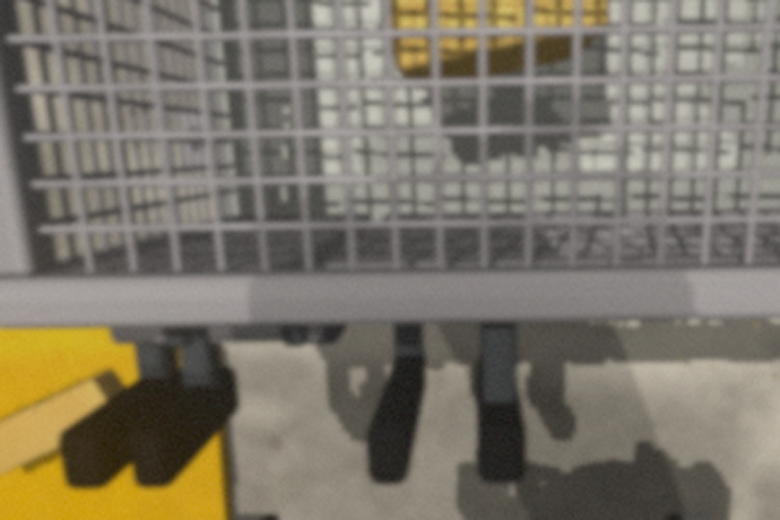

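The picture shows the frame catch drawn, its bars' tops now close together near (100,480) and (155,480). The gate catch is squeezed, with the opening at 23.7 mm. Next is the swing.

```bash
cat >> h.py <<'E'
HG=w(S,(-101,G-157,0))
def swing(a0,a1,step=.07,v=.06,dz=.2495):
    for a in np.linspace(a0,a1,int(np.ceil((a1-a0)/step))+1)[1:]:
        y=S[2]+a; p=HG+Ro.from_euler('z',y).apply([-.027,.157,0]); p[2]=dz
        arm.line_to(p,v,q(y)); f=np.array(arm.read_ft_force()); g=np.array(arm.read_tool_pos())
        d=Ro.from_euler('z',-y).apply(g-p); fl=Ro.from_euler('z',-y).apply(f)
        print(round(a,2),"err gate frame mm",(d*1e3).round(1),"F gate frame",fl.round(1),"op",round(arm.read_opening()*85,1),"tz",np.round(arm.read_wrist_torque()[2],2))
        if np.linalg.norm(f)>45: print("high force"); break
    print(arm.read_time())
E
python3 - <<'E'
from h import *
swing(0,.35)
E
```

```text
0.07 err gate frame mm [ 1.5 -0.2  1.4] F gate frame [ 2.7 -0.3  4.2] op 23.8 tz 0.18
0.14 err gate frame mm [ 1.5 -0.3  1.4] F gate frame [ 2.9 -1.   6.1] op 23.8 tz 0.23
0.21 err gate frame mm [ 1.6 -0.5  1.4] F gate frame [ 1.3 -2.2  6.2] op 23.8 tz 0.18
0.28 err gate frame mm [ 1.7 -0.7  1.4] F gate frame [ 3.2 -2.8  5.9] op 23.8 tz 0.24
0.35 err gate frame mm [ 1.7 -0.9  1.3] F gate frame [ 2.1 -2.1  5.4] op 23.7 tz 0.18
10.4667
```

Forces are low and the gripper is following the gate, so I'll continue past the check.

Run:
```python
from h import *
swing(.35,1.70)
arm.pause(.5); st()
cv2.imwrite("pics/s2.png",cv2.resize(snapshot("scene")[120:300,150:390],None,fx=3.2,fy=3.2))
```

```text
0.42 err gate frame mm [ 1.7 -1.1  1.3] F gate frame [ 2.3 -2.8  6. ] op 23.6 tz 0.18
0.48 err gate frame mm [ 1.7 -1.3  1.3] F gate frame [ 3.  -3.7  5.9] op 23.9 tz 0.21
0.55 err gate frame mm [ 3.  -1.4  1.4] F gate frame [ 5.8 -2.7  4.5] op 23.8 tz -0.11
0.62 err gate frame mm [ 2.2 -1.6  1.4] F gate frame [ 3.7 -2.6  5.2] op 24.2 tz 0.06
0.69 err gate frame mm [ 1.9 -1.8  1.3] F gate frame [ 3.2 -3.5  5.4] op 23.8 tz 0.11
0.76 err gate frame mm [ 1.9 -2.   1.3] F gate frame [ 3.5 -3.9  3.9] op 24.0 tz 0.12
0.82 err gate frame mm [ 1.1 -2.2  1.3] F gate frame [ 0.8 -4.8  6.6] op 23.5 tz 0.19
0.89 err gate frame mm [ 0.8 -2.3  1.3] F gate frame [ 0.6 -4.4  7.3] op 24.1 tz 0.28
0.96 err gate frame mm [ 1.  -2.5  1.3] F gate frame [ 2.4 -4.9  5.3] op 23.8 tz 0.23
1.02 err gate frame mm [-0.2 -2.8  1.2] F gate frame [-0.5 -6.   6.7] op 23.6 tz 0.39
1.09 err gate frame mm [-0.1 -2.9  1.2] F gate frame [-1.5 -5.9  7.1] op 23.9 tz 0.39
1.16 err gate frame mm [-0.1 -3.   1.2] F gate frame [-0.9 -6.   6.6] op 24.1 tz 0.35
1.23 err gate frame mm [ 1.5 -2.9  1.3] F gate frame [ 2.2 -6.7  3.6] op 23.8 tz 0.06
1.3 err gate frame mm [ 1.4 -3.   1.3] F gate frame [ 1.8 -6.9  4.9] op 23.6 tz -0.02
1.36 err gate frame mm [ 1.4 -3.1  1.3] F gate frame [ 3.8 -7.8  4.6] op 23.8 tz -0.09
1.43 err gate frame mm [ 1.3 -3.1  1.3] F gate frame [ 2.4 -8.   5.2] op 23.9 tz -0.11
1.5 err gate frame mm [ 1.2 -3.2  1.3] F gate frame [ 1.8 -7.7  3.5] op 24.1 tz -0.12
1.56 err gate frame mm [ 1.2 -3.2  1.3] F gate frame [ 2.4 -7.2  3.5] op 23.8 tz -0.12
1.63 err gate frame mm [ 1.1 -3.2  1.3] F gate frame [ 2.5 -7.3  4.5] op 23.7 tz -0.19
1.7 err gate frame mm [ 1.1 -3.3  1.3] F gate frame [ 2.3 -7.3  3.8] op 23.7 tz -0.27
17.1333
t 17.6333 p [ 0.4784 -0.1099  0.2508] op 24.0 ff 41.3 ft [8.1 2.6 3.8]
```

View pics/s2.png

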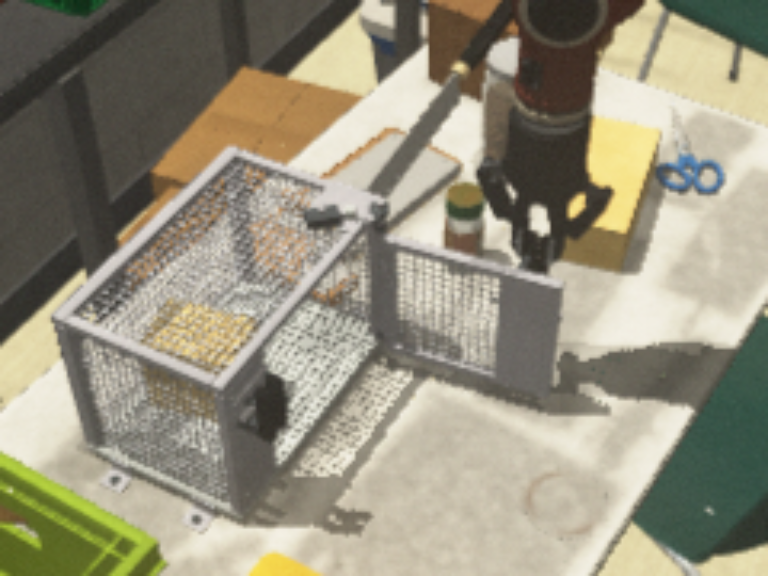

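The gate stands wide open, past square at about 1.7 rad, with the gripper still holding its catch at (535,250). The frame catch is drawn and the other things on the table look undisturbed.

```bash
python3 -c "
from h import *
st(); print(np.abs(arm.read_dq()).max()); print(ticket.finish_job())"
```

```text
t 17.6833 p [ 0.4784 -0.1099  0.2508] op 23.7 ff 41.3 ft [6.9 2.4 4. ]
0.0017639201551944523
the job is handed in; nothing more can be done
None
```

The frame catch is drawn, and the gate is swung past its check to about 1.7 rad and held there still; I handed the job in at 17.7 s, and the judge's result was not shown.

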